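# Press the seal box's end cap home with the bar clamp

### The job

The pale end cap of the maroon seal box still stands proud: lay the box flat on the plywood board between the bar clamp's jaws, let go of it, and squeeze the clamp's orange trigger as often as it takes until the jaw has pushed the cap fully home, but not so hard that the box cracks. Then hold the clamp's yellow release tab down until the jaw has sprung fully open again, and leave the box lying free on the board between the jaws. Do not shift the other things on the table.

Things in the scene. Friction and masses are not known exactly. Their poses are not given: they have to be found in the camera images.
- clamp: One-hand bar clamp (black, orange pads) lying on its side on a fixed plywood board. Origin: on the table under the bar. Its z is up, y runs along the steel bar from the fixed jaw to the far jaw; both jaws stick out to its +x, handle and trigger to -x. Bar 10 mm wide at x = 0, z 38 to 52; housing over it x -22 to 22, y -55 to 31, top z 68; board x -32 to 148, y -70 to 255, top z 12 mm.
- bed (a point): Top of the board (z 12 mm) at the foot of the fixed jaw's orange pad: clamp x 88, y 35 mm. The pad face (x 45 to 131, up to z 64) looks to +y; jaw x 10 to 140, top z 67. The box belongs on the board with its middle at clamp x 88 mm (28 mm either way is still fine), its long axis along clamp y, cap towards either jaw.
- jaw (a joint): Travel of the bar with the far jaw towards the fixed jaw, m: 0 = fully open (jaw faces 185 mm apart), grows as it closes, to 0.085. A ratchet inside holds it in steps of 7 mm against a soft opening spring (2.5 to 4 N). Starts at 0 to 0.02.
- jaw_face (a point): Middle of the far jaw's pad face, which looks to -y of the clamp; pad 85 wide, z 20 to 64 mm, jaw 18 mm thick, top at z 68. Slides along the bar with jaw; the bar's tail comes out at the other end.
- trigger (a joint): Orange trigger, rad: 0 at rest, 0.28 fully squeezed (grip point 21 mm nearer the handle, to clamp -y). Sprung: each full squeeze and return walks the jaw 14 mm. About 6 N moves it free, 16 N while the cap is being pushed: squeeze with about 20 N. Once the cap is home it stalls short of full stroke at 20 N. Over about 40 N on it (45 N of jaw on box) the box cracks.
- trigger_grip (a point): Trigger's grip point, 75 mm from the pivot, z 42 mm: orange bar 14 thick (clamp y), 26 high, clamp x -36 to -140, at y -2. Squeezed from above with the handle: 56 mm over both at rest, 35 fully squeezed. The handle is rigid: an evenly closing gripper should be centred at clamp y -33, so that its finger meets the handle only at the end of the stroke. Pushing the trigger alone works too.
- handle_grip (a point): Grip point of the black fixed handle beside the trigger, clamp x -93, y -44, z 42 mm: bar 14 thick (clamp y), 26 high, from clamp x -20 to -132 mm. Below it is the bare table, 29 mm under the handle.
- tab_top (a point): Middle of the top of the yellow release tab on the housing, 30 x 34 mm, clamp x 0, y -10, z 84 mm at rest. Pressed straight down it travels 8 mm (about 8 N at the bottom). From about 5 mm down the ratchet is free and the jaw springs open within a second, if the tab stays down; let up early, the ratchet catches again. The trigger must be let go.
- box_center (a point): Centre of the body of the loose maroon box (without its cap), half-way up. Body 50 wide (its x), 104 long (its y), 50 high, about 0.3 kg. The cap sits on the box's +y end. Grasp across the 50 mm width.
- sealbox: The same box; origin in the middle of the underside of the whole closed box (7 mm further to the cap than box_center), z up.
- cap (a joint): How far the pale wooden end cap (50 x 14 x 49 mm) stands off the box's +y end, m: 0 = fully home, starts at 0.006 to 0.0095. A tight push fit: about 10 N moves it, and it stays where it is left.
- inkstone: Black inkstone 105 x 150 x 28 mm, loose; leave alone. Origin under its centre.
- ink_bottle: Black ink bottle, 54 mm across, 105 high, loose; leave alone. Origin under its centre.
- paperweight: Dark wooden bar paperweight 26 x 200 x 14 mm, brass knob on top, loose; leave alone. Origin under its centre.
- water_bowl: Blue water bowl, 84 mm across, 40 high, loose; leave alone. Origin under its centre.
- brush_pot: White pot, 72 mm across, with brushes up to 215 mm high, loose; leave alone. Origin under its centre.
- brush_rest: White brush rest 30 x 90 x 18 mm, loose; leave alone. Origin under its centre.
Things that resemble listed ones, but are neither listed nor needed, are in the scene too. What is shaped like the sealbox but blue, green or purple is not meant.

How it is judged:
By the outcome, as a careful person would: the job done as asked, in the order asked, and still so for the second after the job is handed in, with the robot touching nothing.
It also fails if it takes over 72 s, if anything falls off the work surface, if the arm or the gripper's body presses on something with over 40 N, if the wrist force passes 120 N, or if a joint passes its speed limit or range.

### The arm

A 6-joint arm with a two-finger parallel gripper is mounted at the origin on the work surface. World frame = base frame: x ahead of the robot, y to its left, z up, the work surface at z = 0. Lengths are in mm, angles in degrees, forces in N, time in s.
With the tool pointing down it reaches from about 300 to 875 mm from the base axis. Payload 4.2 kg.
Tool frame: the origin (TCP) lies at the very end of the fingers, on their centre line; the grasp point (between the pads) lies 19 mm behind it; y points along the fingers, x is the direction in which the jaws open and shut, and the axes are right-handed (so a half turn about y gives the same grasp; the last joint's range is limited). The gripper opens to 85 mm and grips with 20 to 120 N. Pads are 22 mm wide; open, the fingers measure 114 mm over their backs; the gripper's body (76 mm by 85 mm) begins 54 mm behind the grasp point. The pads swing forward as they close: fully open they stand 13 mm farther back than shut.
Start: joints at [65.031, 18.312, 89.639, -0, 72.044, -1.146], TCP at [232.258, 526.02, 231.338] pointing down, gripper open.
Joint ranges: [-177.97, 177.97], [-48.28, 115.42], [12.27, 149.76], [-77.06, 257.06], [2.81, 150.46], [-146.56, 146.56]. Speed limits (degrees/s): [147.25, 147.25, 180, 180, 180, 180].

### API

Orientations are given as a 3x3 rotation matrix whose columns are the frame's x, y, z axes.
In Python, from rig import arm, fingers, cams, job gives the robot as it stands. Calls block until the motion is done:
- arm.move_ptp(position, orientation): joint-space move of the TCP to a pose.
- arm.line_to(position, orientation=None, vel=150): straight line of the TCP; orientation=None keeps the orientation; vel is the mean speed in mm/s.
- arm.set_joints(angles): joint-space move.
- fingers.set_gripper(opening): opening from 0.0 (shut) to 1.0 (fully open); the grip force is fixed at half the most; returns when the fingers have stopped.
- arm.hold(seconds).
- arm.inverse_kinematics(position, orientation): joint angles nearest the present ones, or None.
- arm.sense(): the state.
- cams.snapshot(name): name is "scene" or "top" or "wrist"; returns (picture, depth): 480x640x3 uint8, blue, green, red; 480x640 float32, mm along the optical axis (not along the pixel's ray), 0 where there is no reading.
- cams.get_calibration(name): a dict with "vfov" (degrees; the focal length in pixels is half the picture's height over the tangent of half this angle, whatever the lens; pixels are square), "cx", "cy" (the principal point, pixels), "D" ([k1, k2, p1, p2, k3] as OpenCV has them; the pictures are not rectified), "rvec" (rotation vector, rad) and "tvec" (3), from world to camera coordinates, as OpenCV has them. Camera axes: x right, y down, z forward; pixel columns grow to the right and rows downward; lengths in mm; the calibration is good to about 2 mm. A picture is of the moment at which its call begins: read the wrist's pose just before it. get_calibration takes no time and is no camera call; for the wrist camera it gives the pose at the moment of the call.
A pose or a line that the arm cannot do raises arm.IKError and nothing moves.
- job.job_done(): hands the job in, once; it reports no verdict.
Trained networks look in the newest picture that a camera, given by its name, has taken for a name from the list of things; names that differ only in an ending like _2 or _b are one class to them, and where a whole thing is asked for, a point or a joint stands for the part that bears it (a point fixed in the world has none). Each returns a list of dicts, best first, with "conf" (0 to 1); they miss things now and then, are a little off and sometimes report something else, mostly with a low value. They report only what shows in the picture. A call takes as long as a camera call. They do not tell look-alikes from the thing itself.
- cams.recognise(thing, camera): "position" ([x, y, z] in mm, in world coordinates, good to about 4 mm: the middle of the surface that is visible of it).
- cams.silhouettes(thing, camera): "region" (480x640 bool, what is visible of it).
- cams.mark_of(thing, camera): "position" ([x, y, z] in mm, in world coordinates, good to about 4 mm: a listed point, or the origin of a listed thing).
The state is a dict: "t": time; "joints": joint angles; "joint_velocities": joint speeds; "effort": joint torques, N m; "eef_pos": TCP position; "tcp_rot": TCP orientation; "contact_force": force on the tool from outside, world axes, zero at the start; "torque": the same for the moment, N m; "grip_width": opening from 0.0 (shut) to 1.0 (fully open).
Only numpy, scipy, OpenCV 4.12 (cv2) and the standard library are available. Lean on these libraries where they do the work, as an engineer would, in place of code of your own. Each camera call takes 0.05 s, during which the arm holds its last target.

## Working session

There is one attempt and no reset: what is moved stays moved. The work goes in short steps, each a Python script; the robot and the scene stay as the last script left them, time stands still between calls to the robot, and variables do not carry over. Pictures are saved under pics/ and viewed, and the job is handed in when it is done.

```bash
ls; mkdir -p pics; python3 - <<'E'
from rig import arm,fingers,cams,job
import cv2
for n in("scene","top"):
    p,d=cams.snapshot(n);cv2.imwrite(f"pics/{n}0.png",p)
    for t in("clamp","bed","jaw_face","trigger_grip","handle_grip","tab_top","box_center","sealbox"):
        print(n,t,[(r['position'].round(0).tolist() if hasattr(r['position'],'round') else r['position'],round(r['conf'],2)) for r in cams.mark_of(t,n)])
print(arm.sense())
E
```

```text
pics
scene clamp [([559.0, -148.7, 0.2], 0.62)]
scene bed [([648.2, -109.2, 12.1], 0.66), ([471.9, 289.7, -2.0], 0.29)]
scene jaw_face [([634.9, 57.4, 39.4], 0.94)]
scene trigger_grip [([465.5, -152.7, 45.1], 0.53)]
scene handle_grip [([469.0, -192.7, 44.3], 0.61)]
scene tab_top [([558.2, -156.0, 84.5], 0.52)]
scene box_center [([588.3, 426.1, 22.6], 0.92), ([471.7, 285.9, 22.4], 0.83), ([316.7, -145.2, 27.0], 0.77), ([316.8, 319.2, 20.8], 0.73), ([397.6, -423.9, 2.4], 0.3)]
scene sealbox [([321.1, -152.7, -0.8], 0.84), ([315.7, 326.5, 2.2], 0.8), ([472.5, 293.8, -0.3], 0.79), ([583.4, 431.2, 2.2], 0.57)]
top clamp [([558.7, -148.6, 3.0], 0.56)]
top bed [([646.0, -110.8, 11.7], 0.94)]
top jaw_face [([636.7, 59.9, 33.9], 0.72)]
top trigger_grip [([470.1, -153.7, 42.7], 0.53)]
top handle_grip [([468.8, -199.7, 40.4], 0.88)]
top tab_top [([561.5, -157.3, 81.9], 0.75)]
top box_center [([318.0, -143.6, 24.3], 0.96), ([318.7, 323.9, 27.6], 0.79), ([470.0, 284.6, 25.2], 0.74), ([687.7, -352.6, 0.4], 0.66)]
top sealbox [([321.4, -148.4, 0.1], 0.87), ([311.4, 332.1, 0.5], 0.83), ([473.5, 290.
[... 163 characters left out ...]
3e-03,
        7.20429328e+01, -1.14365198e+00]), 'joint_velocities': array([ 0.02170898,  0.01105109,  0.04581121,  0.04152625,  0.06782932,
       -0.03148999]), 'effort': array([ 4.85182209e-04, -4.15413988e+01, -2.34423977e+01, -4.64822404e-05,
        1.66484665e-04, -4.15961452e-06]), 'eef_pos': array([232.27780452, 526.01907318, 231.35903484]), 'tcp_rot': array([[ 4.03967172e-01,  8.01660837e-05, -9.14773479e-01],
       [ 9.14773471e-01,  1.24266668e-04,  4.03967179e-01],
       [ 1.46060319e-04, -9.99999989e-01, -2.31341520e-05]]), 'contact_force': array([0.72487569, 0.46322863, 0.83150739]), 'torque': array([ 0.02887346,  0.01370538, -0.02154127]), 'grip_width': 0.9963769250341348}
```

View pics/scene0.png

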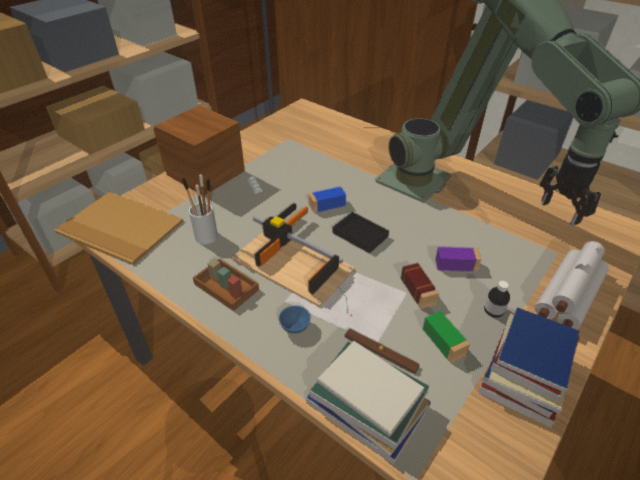

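View pics/top0.png

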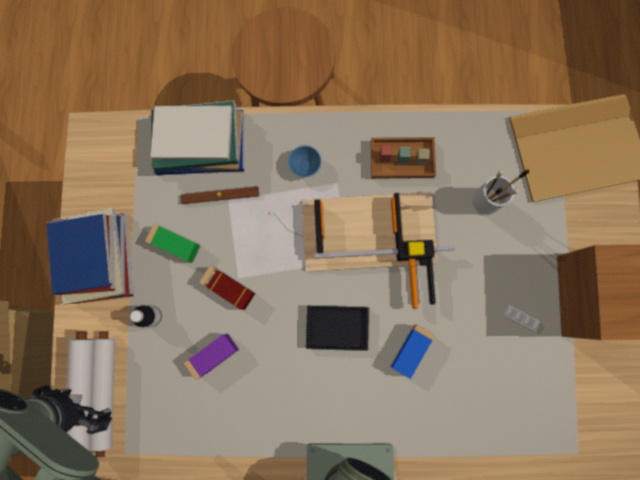

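Four boxes of the right shape: green (top view 173,244), purple (212,356), blue (412,352) and maroon (228,288). Only the maroon one fits. I'll confirm it in a crop and measure it and the clamp.

```bash
cat > h.py <<'E'
import numpy as np,cv2
from rig import arm,fingers,cams,job
def cloud(name,d,c=None):
    c=c or cams.get_calibration(name)
    f=240/np.tan(np.radians(c["vfov"])/2);K=np.array([[f,0,c["cx"]],[0,f,c["cy"]],[0,0,1.]])
    v,u=np.mgrid[0:480,0:640]
    n=cv2.undistortPoints(np.stack([u,v],-1).reshape(-1,1,2).astype(np.float64),K,np.array(c["D"],float)).reshape(480,640,2)
    R=cv2.Rodrigues(np.array(c["rvec"],float))[0]
    P=np.concatenate([n,np.ones((480,640,1))],-1)*d[...,None]
    W=(P-np.array(c["tvec"],float).reshape(3))@R
    W[d<=0]=np.nan
    return W
def rect(pts):
    (cx,cy),(w,h),a=cv2.minAreaRect(pts.astype(np.float32))
    if w<h: w,h,a=h,w,a+90
    return np.round([cx,cy,w,h,a],1)  # a: direction of long side
def down(deg):
    "tool down, finger opening axis x at world angle deg"
    a=np.radians(deg);x=np.array([np.cos(a),np.sin(a),0]);y=np.array([0,0,-1.]);return np.stack([x,y,np.cross(x,y)],1)
def big(img,x0,y0,x1,y1,s,fn): cv2.imwrite(fn,cv2.resize(img[y0:y1,x0:x1],None,fx=s,fy=s,interpolation=cv2.INTER_CUBIC))
E
python3 - <<'E'
from h import *
p,d=cams.snapshot("top");W=cloud("top",d)
hsv=cv2.cvtColor(p,cv2.COLOR_BGR2HSV)
big(p,180,180,460,330,2.8,"pics/topc.png")
X,Y,Z=W[...,0],W[...,1],W[...,2]
roi=(abs(X-472)<90)&(abs(Y-288)<90)
print("all>30",rect(W[roi&(Z>42)][:,:2]),np.nanmedian(Z[roi&(Z>42)]))
m=roi&(Z>42)&(hsv[...,1]>150)&((hsv[...,0]<8)|(hsv[...,0]>170)); print("maroon",m.sum(),rect(W[m][:,:2]))
roi2=(X>400)&(X<750)&(Y<160)&(Y>-300)
H=hsv[...,0];S=hsv[...,1];V=hsv[...,2]
ye=roi2&(H>22)&(H<35)&(S>180)&(V>120);print("yellow",ye.sum(),rect(W[ye][:,:2]),np.nanmedian(Z[ye]))
og=roi2&(H>5)&(H<20)&(S>200)&(V>130)
n,l,st,c=cv2.connectedComponentsWithStats(og.astype(np.uint8))
for i in range(1,n):
    if st[i,4]>15: q=l==i;print("orange",st[i],rect(W[q][:,:2]),np.nanmedian(Z[q]))
bd=roi2&(Z>58)&(Z<75)
n,l,st,c=cv2.connectedComponentsWithStats(bd.astype(np.uint8))
for i in range(1,n):
    if st[i,4]>15: q=l==i;print("high",st[i],rect(W[q][:,:2]),np.nanmedian(Z[q]))
b=(X>550)&(X<720)&(Z>6)&(Z<18)&(Y<160)&(Y>-260)&(V>110);print("board",rect(W[b][:,:2]))
E
```

```text
all>30 [476.6 294.2 126.5  51.   57.6] 50.52230594234207
maroon 727 [470.6 283.9 102.2  47.7  57.6]
yellow 191 [ 562.4 -158.8   36.    29.8   86.3] 84.98374727208365
orange [392 197   5  35  91] [ 647.8 -110.8   81.7    4.5    3.5] 62.938561413838855
orange [320 202   3  33  49] [638.3  62.5  77.5   3.6   2.9] 65.46874445035185
orange [409 259   8  49 219] [ 483.2 -153.3  113.5   11.4    2.5] 55.080563829406856
high [392 192  43  70 852] [ 619.8 -153.7  167.4   86.1    6.4] 67.87532233578594
high [314 199  10  54 422] [620.9  68.  128.1  20.1   2.9] 67.853788120209
board [634.8 -51.1 416.8 169.6  90. ]
```

View pics/topc.png

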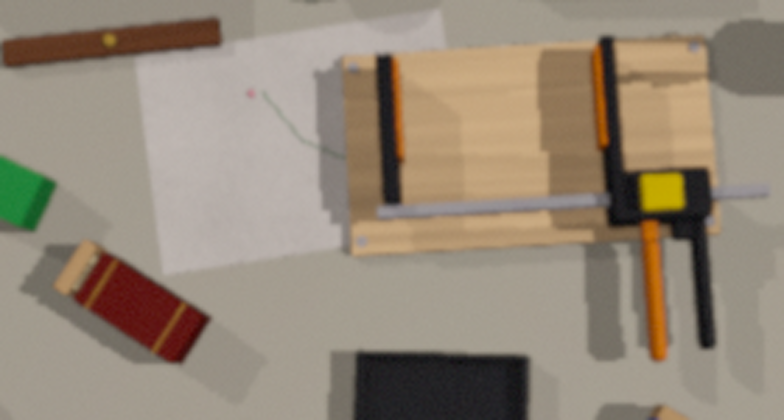

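The crop confirms it: the maroon box with gold stripes has its pale cap proud at the upper-left end (crop 78,268), and its overall length of 126.5 mm fits the given sizes. The clamp's yaw is about 3° with its origin near (562, -149). The tab height, bed and jaw agree with that. Next is the grasp.

```bash
cat >> h.py <<'E'
YAW=3.0
_a=np.radians(YAW);CX=np.array([np.cos(_a),np.sin(_a)]);CY=np.array([-np.sin(_a),np.cos(_a)])
ORG=np.array([562.2,-158.8])+10*CY
def cl(x,y,z): q=ORG+x*CX+y*CY; return np.array([q[0],q[1],z])
def toC(w): q=np.asarray(w)[...,:2]-ORG; return np.stack([q@CX,q@CY],-1)
E
python3 - <<'E'
from h import *
print(cl(88,35,12),cl(88,220,40),cl(-93,-2,42))
for a in(-32.4,147.6):
    print(a,[None if j is None else np.round(j,0) for j in (arm.inverse_kinematics([470.6,283.9,9],down(a)),arm.inverse_kinematics(cl(88,97,22),down(a+35.4)))])
a=-32.4
G=np.array([470.6,283.9])
arm.move_ptp([*G,110],down(a)); print(arm.sense()['t'])
arm.line_to([*G,9],vel=120)
print(arm.sense()['contact_force'])
fingers.set_gripper(0.0)
s=arm.sense();print(s['t'],s['grip_width'],s['contact_force'])
arm.line_to([*G,60],vel=120)
s=arm.sense();print(s['t'],s['grip_width'],s['contact_force'],s['joints'].round(0))
p,d=cams.snapshot("wrist");cv2.imwrite("pics/w1.png",p)
p,d=cams.snapshot("scene");cv2.imwrite("pics/s1.png",p)
E
```

```text
[ 647.72428103 -109.25610679   12.        ] [638.04212912  75.49035714  40.        ] [ 468.90876562 -155.67820765   42.        ]
-32.4 [array([ 30.,  29., 109.,  -0.,  42.,  62.]), array([-5., 35., 94., -0., 51., -8.])]
147.6 [array([  30.,   29.,  109.,   -0.,   42., -118.]), None]
2.3
[ 0.6484469  -0.48820186 -0.22760959]
3.7167 0.5800339982512142 [-0.96539973  0.47831358  4.64093221]
4.2917 0.5767400556347861 [ 0.0101914  -0.02633506 -2.86327705] [ 30.  26. 106.  -0.  48.  62.]
```

```bash
python3 - <<'E'
import cv2,numpy as np
a=cv2.imread("pics/w1.png");b=cv2.imread("pics/s1.png")
cv2.imwrite("pics/ws1.png",np.hstack([cv2.resize(a,(400,300)),cv2.resize(b[180:420,320:640],(400,300))]))
E
```

```text
(no output)
```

View pics/ws1.png

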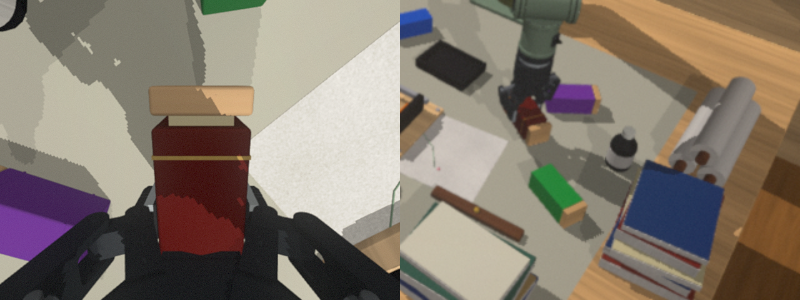

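The box is held squarely: body upright between the pads (200,190) and the cap standing proud (200,100). Now I'll carry it to the board.

```bash
python3 - <<'E'
from h import *
p=arm.sense()['eef_pos']
arm.line_to([p[0],p[1],135],vel=200)
T=cl(88,97,0);R=down(3.0)
arm.move_ptp([T[0],T[1],135],R); print(arm.sense()['t'])
arm.line_to([T[0],T[1],30],vel=120)
z=30
f0=arm.sense()['contact_force'][2]
while z>19:
    z-=1; arm.line_to([T[0],T[1],z],vel=40)
    f=arm.sense()['contact_force'][2]; print(z,round(f,1),end='; ')
    if f-f0>4: break
fingers.set_gripper(1.0)
arm.line_to([T[0],T[1],130],vel=200)
s=arm.sense();print(s['t'],s['grip_width'],s['contact_force'])
p,d=cams.snapshot("wrist");cv2.imwrite("pics/w2.png",p)
arm.move_ptp(cl(-93,50,110),R)
p,d=cams.snapshot("top");W=cloud("top",d);big(p,280,170,480,320,4,"pics/t2.png")
C=toC(W);Z=W[...,2]
m=(Z>55)&(Z<66)&(C[...,0]>50)&(C[...,0]<126)&(C[...,1]>38)&(C[...,1]<185)
print("box in clamp frame",rect(C[m]),np.median(Z[m]))
j=(Z>58)&(Z<75)&(C[...,0]>20)&(C[...,0]<140)&(C[...,1]>188)&(C[...,1]<250);print("jaw",rect(C[j]))
o=(C[...,0]>-130)&(C[...,0]<-45)&(Z>48)&(Z<62)&(C[...,1]<20)&(C[...,1]>-70)
for lo,hi in((-70,-25),(-25,20)):
    q=o&(C[...,1]>lo)&(C[...,1]<hi);print("trig/handle",rect(C[q]),np.median(Z[q]))
print(arm.sense()['t'])
E
```

```text
6.3167
29 -3.1; 28 -3.2; 27 -1.6; 26 -3.5; 25 -2.5; 24 -2.5; 23 -3.0; 22 -2.5; 21 3.2; 10.7333 0.999104322228473 [ 0.25002976 -0.39681607 -0.3399461 ]
box in clamp frame [ 90.2 106.5 124.6  52.1  90.3] 62.712682560491096
jaw [ 77.2 213.5 114.4  20.1 179.9]
trig/handle [0. 0. 0. 0. 0.] nan
trig/handle [-125.9    0.5   12.1    4.8   85.4] 55.37029133233732
11.6083
  return _methods._mean(a, axis=axis, dtype=dtype,
  ret = ret.dtype.type(ret / rcount)
```

View pics/t2.png

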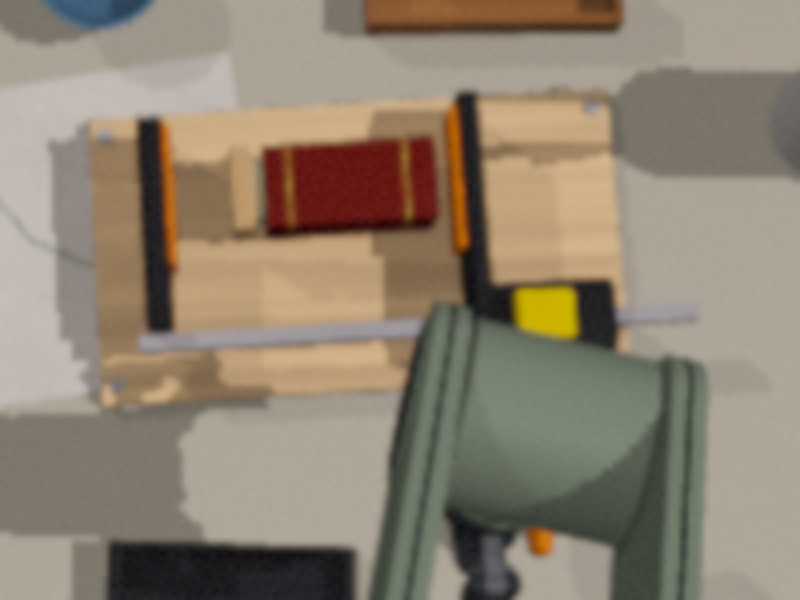

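The box lies well: clamp x ≈ 90, y 44 to 169, between the fixed pad (crop 460,180) and the far jaw pad (170,195), which is about 34 mm away. Gripping would put a fixed 60 N on the trigger and could crack the box. I'll push the trigger with closed fingers under force monitoring instead.

```bash
cat >> h.py <<'E'
PX=-104
def push(ystart,flim,ymin,step=1.0,coarse=None,vel=60,verbose=True):
    f0=arm.sense()['contact_force'][:2]@CY
    log=[];y=ystart
    if coarse is not None: y=coarse;arm.line_to(cl(PX,y,27),vel=90)
    while True:
        f=arm.sense()['contact_force'][:2]@CY-f0
        log.append((round(y,1),round(f,1)))
        if f>flim or y<=ymin: break
        y-=step; arm.line_to(cl(PX,y,27),vel=vel)
    if verbose: print(log,round(arm.sense()['t'],1))
    return y,f
E
python3 - <<'E'
from h import *
fingers.set_gripper(0.0)
arm.line_to(cl(PX,40,110),vel=200)
arm.line_to(cl(PX,40,27),vel=200)
arm.line_to(cl(PX,22,27),vel=100)
push(22,11,-14,step=2,vel=80)
E
```

```text
[(22, np.float64(0.0)), (20, np.float64(-0.5)), (18, np.float64(0.2)), (16, np.float64(2.7)), (14, np.float64(5.0)), (12, np.float64(5.4)), (10, np.float64(5.8)), (8, np.float64(4.5)), (6, np.float64(4.4)), (4, np.float64(4.6)), (2, np.float64(7.4)), (0, np.float64(6.4)), (-2, np.float64(5.6)), (-4, np.float64(6.2)), (-6, np.float64(9.1)), (-8, np.float64(16.6))] 17.3
```

```bash
python3 - <<'E'
from h import *
arm.line_to(cl(PX,20,27),vel=120)
push(20,12,-12,step=1.5,coarse=-4)
arm.line_to(cl(PX,20,27),vel=120)
push(20,21,-12,step=2,coarse=8,vel=80)
arm.line_to(cl(PX,20,27),vel=120)
p,d=cams.snapshot("top");W=cloud("top",d);big(p,280,170,480,320,4,"pics/t3.png")
C=toC(W);Z=W[...,2]
m=(Z>52)&(Z<66)&(C[...,0]>30)&(C[...,0]<130)&(C[...,1]>35)&(C[...,1]<240)
m=(Z>58)&(Z<75)&(C[...,0]>30)&(C[...,0]<44)&(C[...,1]>100)
print("jaw y range",C[m][:,1].min(),C[m][:,1].max(),arm.sense()['t'])
E
```

```text
[(-4, np.float64(6.5)), (-5.5, np.float64(9.2)), (-7.0, np.float64(15.5))] 18.6
[(8, np.float64(5.1)), (6, np.float64(6.3)), (4, np.float64(5.6)), (2, np.float64(7.4)), (0, np.float64(7.6)), (-2, np.float64(7.1)), (-4, np.float64(8.2)), (-6, np.float64(10.9)), (-8, np.float64(18.8)), (-10, np.float64(27.9))] 21.5
jaw y range 165.56587638681648 705.0823208962697 21.9333
```

View pics/t3.png

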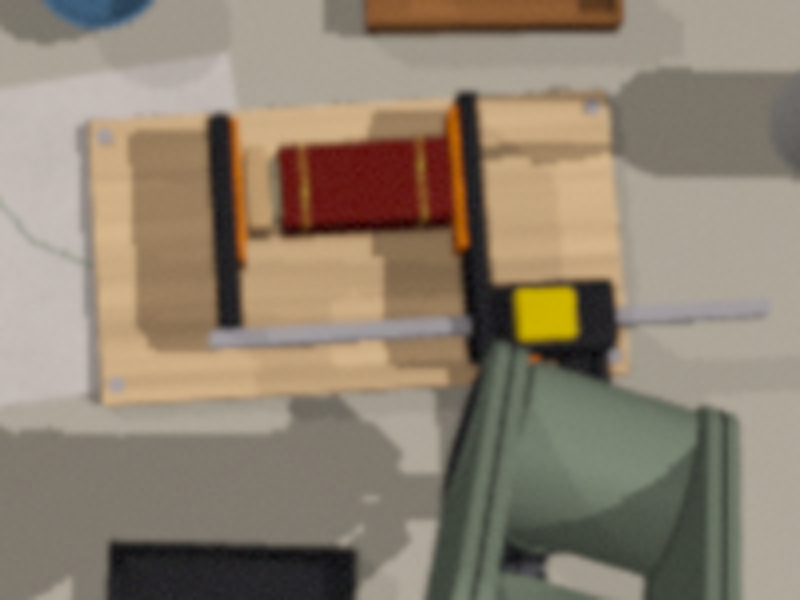

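The jaw has walked about 42 mm. The box has slid against the fixed pad (455,180), and the cap is touching the far pad (250,190) but still proud. Next is the pressing squeeze in fine steps.

```bash
python3 - <<'E'
from h import *
push(20,22,-8,step=1,coarse=14,vel=60)
p,d=cams.snapshot("top");big(p,280,170,480,320,4,"pics/t4.png")
p,d=cams.snapshot("scene");big(p,230,200,370,305,5.7,"pics/s4.png")
E
```

```text
[(14, np.float64(5.8)), (13, np.float64(7.4)), (12, np.float64(8.1)), (11, np.float64(11.3)), (10, np.float64(12.7)), (9, np.float64(13.4)), (8, np.float64(14.4)), (7, np.float64(14.2)), (6, np.float64(14.6)), (5, np.float64(14.3)), (4, np.float64(13.9)), (3, np.float64(15.0)), (2, np.float64(14.5)), (1, np.float64(17.0)), (0, np.float64(18.8)), (-1, np.float64(20.9)), (-2, np.float64(23.9))] 26.2
```

View pics/t4.png

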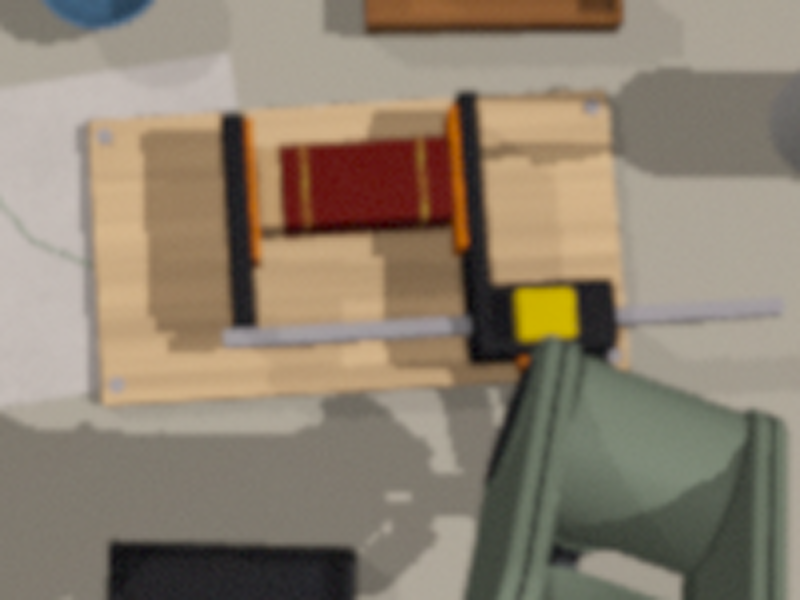

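View pics/s4.png

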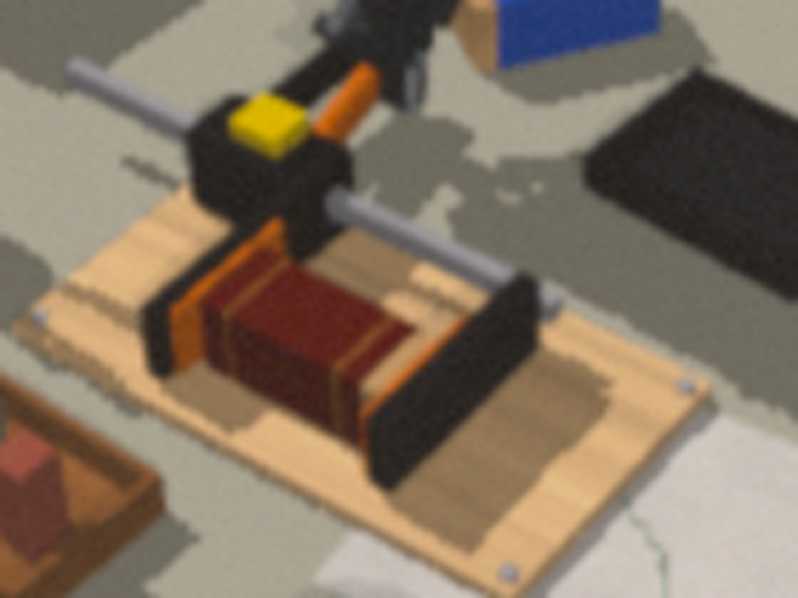

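The trigger has stalled at about 24 N, short of full stroke (y -2 against -7), and the cap looks flush against the body (scene crop 385,375). Now I'll let go of the trigger and press the tab.

```bash
python3 - <<'E'
from h import *
arm.line_to(cl(PX,30,27),vel=120)
arm.line_to(cl(PX,30,120),vel=250)
arm.line_to(cl(0,-10,120),vel=250)
arm.line_to(cl(0,-10,90),vel=120)
f0=arm.sense()['contact_force'][2];z=90;log=[]
while z>74:
    z-=1.5;arm.line_to(cl(0,-10,z),vel=60)
    f=arm.sense()['contact_force'][2]-f0;log.append((z,round(f,1)))
    if f>14: break
print(log)
arm.hold(2.0)
p,d=cams.snapshot("scene");big(p,230,200,370,305,5.7,"pics/s5.png")
s=arm.sense();print(s['t'],s['contact_force'],s['eef_pos'])
E
```

```text
[(88.5, np.float64(0.4)), (87.0, np.float64(1.7)), (85.5, np.float64(0.5)), (84.0, np.float64(1.5)), (82.5, np.float64(4.3)), (81.0, np.float64(5.5)), (79.5, np.float64(5.1)), (78.0, np.float64(6.7)), (76.5, np.float64(8.4)), (75.0, np.float64(9.5)), (73.5, np.float64(18.5))]
33.0167 [-3.1391803   1.51704485 17.12119779] [ 562.65814597 -158.94481728   75.90156229]
```

View pics/s5.png

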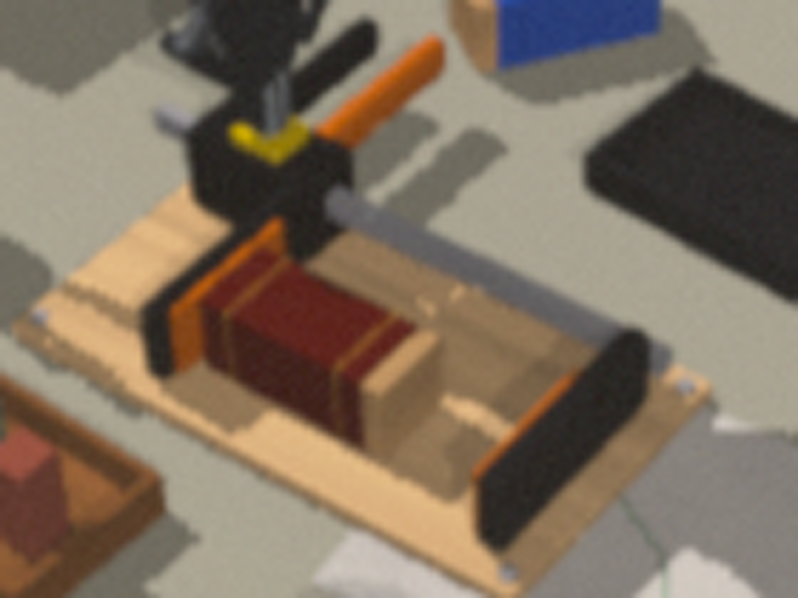

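The jaw has sprung open (560,440) and the cap sits flush on the box (400,390). I'll check that the jaw is fully open before lifting off the tab.

```bash
python3 - <<'E'
from h import *
def meas(tag):
    p,d=cams.snapshot("top");W=cloud("top",d);big(p,280,170,480,320,4,f"pics/{tag}.png")
    C=toC(W);Z=W[...,2]
    j=(Z>58)&(Z<75)&(C[...,0]>20)&(C[...,0]<140)&(C[...,1]>180)&(C[...,1]<270);print("jaw",rect(C[j]))
    m=(Z>54)&(Z<66)&(C[...,0]>50)&(C[...,0]<126)&(C[...,1]>37)&(C[...,1]<185)
    print("box",rect(C[m]),np.median(Z[m]),C[m][:,1].max())
meas("t5")
arm.hold(0.5)
arm.line_to(cl(0,-10,130),vel=150)
T=cl(88,130,0)
arm.move_ptp([T[0],T[1],200],down(3)); 
p,d=cams.snapshot("wrist");cv2.imwrite("pics/w6.png",p)
arm.move_ptp(cl(-150,100,200),down(3))
meas("t6");print(arm.sense()['t'])
p,d=cams.snapshot("scene");cv2.imwrite("pics/s6.png",p)
E
```

```text
jaw [ 78.4 230.1 115.   20.1 180. ]
box [ 90.2  95.1 116.1  51.8  89.8] 62.72671340673422 153.17629404479067
jaw [ 78.8 230.4 116.   20.1 179.7]
box [ 90.   95.2 116.1  51.8  90.3] 62.671114947365204 153.21518457228538
35.8917
```

View pics/t6.png

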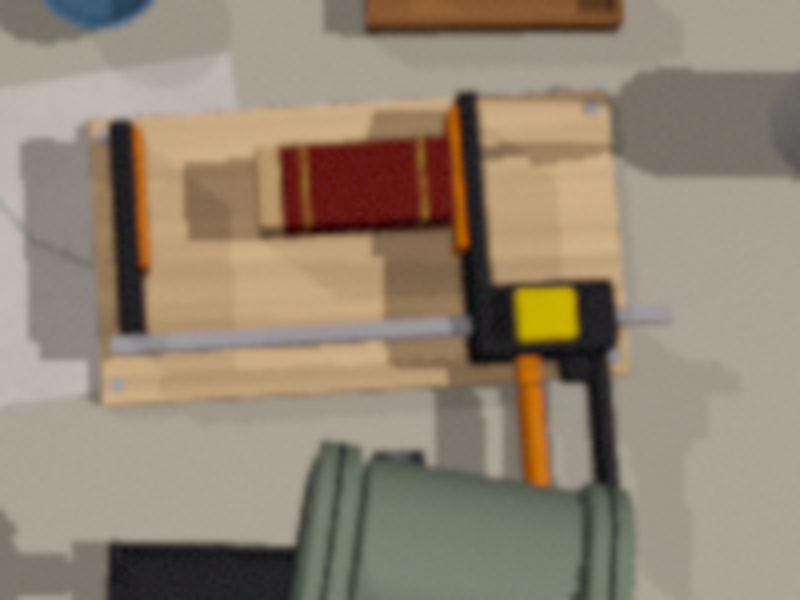

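View pics/w6.png

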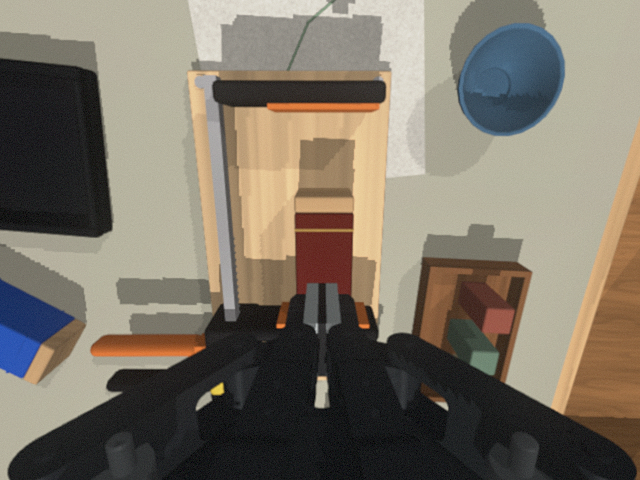

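View pics/s6.png

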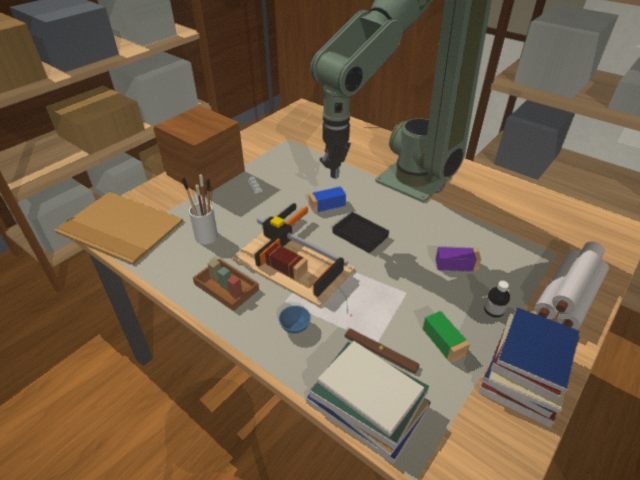

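```bash
python3 - <<'E'
from rig import arm,job
print(arm.sense()['t'],arm.sense()['contact_force']);job.job_done()
E
```

```text
35.9417 [-0.45764444  0.15082     0.22507395]
the job is handed in; nothing more can be done
```

The job is done and handed in at 35.9 s of robot time. The cap is fully home, the jaw is fully open, and the box is lying unclamped on the board with nothing touching the robot.

**What I did:** I laid the maroon box on the board and let go of it. I then pushed the trigger with closed fingers, because the gripper's fixed 60 N squeeze could have cracked the box. It took three full strokes and a fourth pressing stroke, which stalled at about 24 N, short of full travel. The largest push was about 28 N, against the trigger's own end stop on the third stroke. I then held the release tab down for more than 2 s.

**Last checks:**
- **Cap:** there is no visible gap. The far end of the box, cap included, is 118.2 mm from the fixed pad, and the closed box should be 118 mm.
- **Length reading:** the direct measurement of overall length came out a little short, at 116 mm. I put this down to the top camera's resolution.
- **Jaw:** its middle measured clamp y 230, against about 229 expected when fully open. It stayed there after I released the tab.
- **Box:** it lies at clamp x 90, squared to the clamp, and touches the fixed pad without being clamped.
- **Other things:** by eye, they look unmoved compared with the first picture. No check disagreed beyond 2 mm.

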